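# Lock the blending cup onto the blender base

## Task

Pick up the blending cup, which stands upside down on its blade ring, and fit it to the blender base: set it into the collar, feel for the slots so that its lugs drop in, push it down against the spring, turn it clockwise (seen from above) to the stop, and let it rise into its lock so that it stays there when you let go. The collar and lugs are thin plastic, so never force the cup against the base, and leave the mugs, the coaster and the pepper shaker where they stand.

Things in the scene. Friction and masses are not known exactly. Their poses are not given: they have to be found in the camera images.
- cup: Clear plastic blending cup of a small blender, upside down on its black blade ring; 122 mm tall, 0.3 kg. Origin on its axis at the underside of the ring, z up the axis. The upper 40 mm (z 82 to 122 mm) is a straight round grip of 60 mm diameter; below, it widens to 69 mm. The ring (z 0 to 22 mm) is screwed on by hand and does not slip on the cup below 0.9 N m.
- cup_foot (a point): The cup's origin: middle of the blade ring's underside. The ring is 72 mm across, foot chamfered 2 mm; three lugs 120 deg apart reach a radius of 42.5 mm, each 12.5 mm wide, z 8 to 14 mm. One lug lies somewhere within 23 deg to either side of the cup's +x; the cup's pose does not tell where, as the ring is screwed on differently each time. Plastic slides on plastic with friction about 0.25.
- blender_base: Motor base of the blender, white with a black collar on top; stands fast. Origin at the centre of its underside, z up, round push switch on its -x side. 122 mm in diameter at the foot, 107 mm at the top, 92 mm tall.
- collar_top (a point): Centre of the collar's top face, 92 mm above the base's origin. A flat lip leaves a bore of 76 mm; under it a channel of 89 mm takes the lugs. Three slots through the lip, each 24 deg (16 mm) wide, centred on the base's +x and 120 deg to either side. Cup origin 84 mm above the base's origin: lugs lie on the lip outside the slots; lower: lugs are in the slots.
- lock_seat (a point): Where the cup's origin ends up when locked: on the axis, 75 mm above the base's origin. In the slots the cup sinks to 79 mm, onto the sprung plate; below 72 mm (14 N) it can be turned, clockwise from above only; 70 mm is a hard bottom. 72 to 76 deg from the slots it meets a stop; let rise there, its lugs come up 3 mm into pockets. Short of them it does not lock.
- spring_plate (a joint): Sprung drive plate, 66 mm in diameter, at the bottom of the collar: how far it is pressed down, in m. 0 at rest (top 79 mm above the base's origin), 0.004 with the cup locked, 0.009 at its lower end. It pushes up with 6 N at rest and 1.2 N more per mm.
- mug_a: White mug, 83 mm wide and 86 mm tall, bystander. Origin at the centre of its underside.
- mug_b: White mug, reddish inside, 87 mm wide and 90 mm tall, bystander. Origin at the centre of its underside.
- wood_coaster: Round wooden coaster, 100 mm in diameter, 12 mm thick, bystander. Origin at the centre of its underside.
- spare_pepper: White shaker, 35 mm in diameter, 74 mm tall, bystander. Origin at the centre of its underside.

How it is judged:
By the outcome, as a careful person would: the job done as asked, in the order asked, and still so for the second after the job is handed in, with the robot touching nothing.
It also fails if it takes over 72 s, if anything falls off the work surface, if the arm or the gripper's body presses on something with over 40 N, if the wrist force passes 120 N, or if a joint passes its speed limit or range.

## Robot

A 7-joint arm with a two-finger parallel gripper is mounted at the origin on a cart in front of the work surface, level with it; the furniture and walls round the work are solid. World frame = base frame: x ahead of the robot, y to its left, z up, the work surface at z = 0. Lengths are in m, angles in rad, forces in N, time in s.
With the tool pointing down it reaches from about 0.35 to 0.9 m from the base axis. Payload 8.1 kg.
Tool frame: the origin (TCP) lies midway between the tips of the shut fingers; the grasp point (between the pads) lies 19 mm behind it; z points along the fingers, y is the line along which they close (so a half turn about z gives the same grasp; the last joint's range is limited). The gripper opens to 92 mm and grips with 3 to 60 N. Pads are 19 mm wide; open, the fingers measure 130 mm over their backs; the gripper's body (75 mm by 190 mm) begins 47 mm behind the grasp point.
Start: joints at [-1.339, 0.434, 0.025, 1.573, -0.012, 1.134, -0.075], TCP at [0.205, 0.59, 0.227] pointing down, gripper open.
Joint ranges: [-2.62, 2.62], [-0.44, 2.09], [-1.27, 1.32], [0.08, 2.57], [-1.32, 4.46], [0.12, 2], [-2.74, 2.74]. Speed limits (rad/s): [2.22, 2.22, 3.01, 3.01, 3.14, 3.14, 3.14].

## Interface

Orientations are given as a 3x3 rotation matrix whose columns are the frame's x, y, z axes.
In Python, from workcell import arm gives the robot as it stands. The module is installed in compiled form; this text tells all that it offers. Calls block until the motion is done:
- arm.movep(position, orientation): joint-space move of the TCP to a pose.
- arm.line_to(position, attitude=None, feed=0.15, f_stop=None): straight line of the TCP; attitude=None keeps the orientation; feed is the mean speed in m/s. With f_stop (N) it stops when the force on the tool has changed by that much, and returns True; else False.
- arm.movej(angles): joint-space move.
- arm.grip(opening, squeeze=None): opening from 0.0 (shut) to 1.0 (fully open); squeeze is the grip in N (None keeps the last); returns when the fingers have stopped.
- arm.dwell(seconds).
- arm.ik(position, orientation): joint angles nearest the present ones, or None.
- arm.get_obs(): the state.
- arm.grab_frame(name): name is "scene" or "top" or "wrist"; returns a dict with "frame" (420x560x3 uint8, red, green, blue), "depth" (420x560 float32, m along the optical axis (not along the pixel's ray), 0 where there is no reading), "fx", "fy", "cx", "cy" (pixels), "cam_to_world" (4x4, takes a point from camera to world coordinates). Camera axes: x right, y down, z forward; pixel columns grow to the right and rows downward; lengths in m; the calibration is good to about 2 mm. A picture is of the moment at which its call begins.
A pose or a line that the arm cannot do raises arm.PlanningError and nothing moves.
- arm.close_job(): hands the job in; it is judged then, once.
The state is a dict: "clock": time; "joint_positions": joint angles; "qvel": joint speeds; "joint_torque": joint torques, N m; "tool_pos": TCP position; "ee_rot": TCP orientation; "force": force on the tool from outside, world axes, zero at the start; "torque": the same for the moment, N m; "opening": opening from 0.0 (shut) to 1.0 (fully open); "finger_force": force on a finger pad.
Only numpy, scipy, OpenCV 4.12 (cv2) and the standard library are available. Lean on these libraries where they do the work, as an engineer would, in place of code of your own. Each camera call takes 0.05 s, during which the arm holds its last target. There are 200 camera calls.

## Working session

There is one attempt and no reset: what is moved stays moved. The work goes in short steps, each a Python script; the robot and the scene stay as the last script left them, time stands still between calls to the robot, and variables do not carry over. Pictures are saved under pics/ and viewed, at most 10 in all, crops included, and the job is handed in when it is done.

```bash
mkdir -p pics; python3 - <<'E'
from workcell import arm
import cv2,numpy as np
for n in("scene","top"):
    d=arm.grab_frame(n); np.savez(f"pics/{n}0.npz",**d)
    cv2.imwrite(f"pics/{n}0.png",d["frame"][:,:,::-1]); print(n,d["fx"],d["cx"],d["cy"],np.round(d["cam_to_world"],3).tolist())
o=arm.get_obs();print({k:np.round(v,3).tolist() for k,v in o.items()})
E
```

```text
scene 384.4042141714242 282.0352518815725 208.01725598322167 [[0.819, -0.245, 0.519, 0.132], [-0.573, -0.304, 0.761, -0.669], [-0.028, -0.921, -0.39, 0.439], [0.0, 0.0, 0.0, 1.0]]
top 473.15088143701695 278.74285622584716 204.8120019680895 [[-0.05, -0.975, 0.218, 0.341], [-0.999, 0.049, -0.008, -0.018], [-0.003, -0.218, -0.976, 1.129], [0.0, 0.0, 0.0, 1.0]]
{'clock': 0.1, 'joint_positions': [-1.339, 0.435, 0.025, 1.574, -0.012, 1.134, -0.075], 'qvel': [-0.001, -0.002, -0.0, -0.001, -0.0, 0.001, -0.001], 'joint_torque': [0.002, -66.912, 0.987, -31.515, -0.061, 0.037, 0.0], 'tool_pos': [0.205, 0.59, 0.226], 'ee_rot': [[-0.944, 0.329, -0.0], [0.329, 0.944, -0.001], [-0.0, -0.001, -1.0]], 'force': [0.322, -0.04, 0.623], 'torque': [0.016, 0.02, -0.001], 'finger_force': 0.0, 'opening': 0.996}
```

View pics/scene0.png

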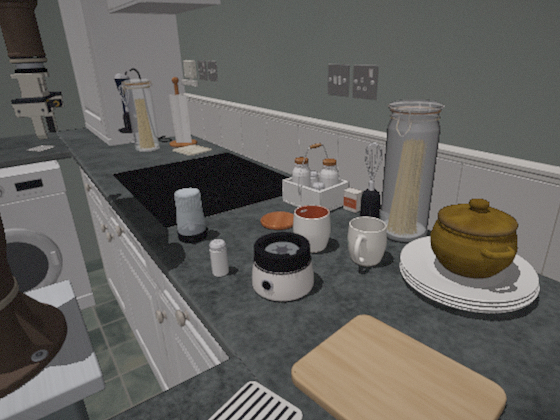

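View pics/top0.png

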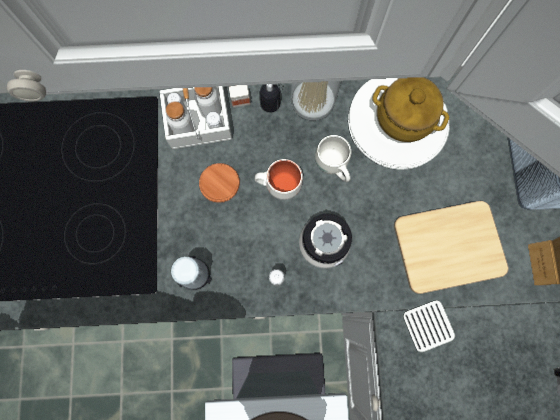

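The scene view shows the cup at (190,215) and the base at (283,265) with its switch at (266,285). In the top view the cup is at about (190,272) and the collar at (327,238).

```bash
cat > h.py <<'E'
import numpy as np,cv2
def cloud(d):
    D=d["depth"];v,u=np.mgrid[:D.shape[0],:D.shape[1]]
    P=np.stack([(u-d["cx"])/d["fx"]*D,(v-d["cy"])/d["fy"]*D,D],-1)
    T=d["cam_to_world"];P=P@T[:3,:3].T+T[:3,3];P[D==0]=np.nan
    return P
def px2w(d,u,v,z):
    T=d["cam_to_world"];r=T[:3,:3]@np.array([(u-d["cx"])/d["fx"],(v-d["cy"])/d["fy"],1.]);t=T[:3,3]
    return t+r*(z-t[2])/r[2]
def w2px(d,p):
    T=d["cam_to_world"];c=T[:3,:3].T@(np.asarray(p)-T[:3,3]);return d["fx"]*c[0]/c[2]+d["cx"],d["fy"]*c[1]/c[2]+d["cy"]
E
python3 - <<'E'
from h import *
d=dict(np.load("pics/top0.npz"));P=cloud(d)
def reg(u0,u1,v0,v1,z0,z1):
    Q=P[v0:v1,u0:u1].reshape(-1,3);Q=Q[(Q[:,2]>z0)&(Q[:,2]<z1)];
    if len(Q)<3: print("none");return
    c,r=cv2.minEnclosingCircle(Q[:,:2].astype(np.float32)); print(len(Q),np.round(c,4),round(r,4),np.round(Q.mean(0),4))
reg(295,360,205,275,.085,.1);reg(160,220,250,300,.11,.135);reg(160,220,250,300,.02,.135)
reg(262,292,262,292,.06,.09);reg(262,305,155,200,.07,.1);reg(310,355,130,182,.07,.1)
print(px2w(d,327,238,.092),px2w(d,187,269,.122),px2w(d,219,183,.012))
s=dict(np.load("pics/scene0.npz"));Ps=cloud(s);print("switch",Ps[285,266])
f=d["frame"][:,:,::-1];a=cv2.resize(f[200:280,290:370],(400,400),interpolation=2);b=cv2.resize(f[235:315,155:235],(400,400),interpolation=2)
cv2.imwrite("pics/c1.png",np.hstack([a,b]))
E
```

```text
861 [ 0.4952 -0.1299] 0.0537 [ 0.4944 -0.1299  0.0922]
645 [0.4351 0.1801] 0.0304 [0.4346 0.1791 0.123 ]
962 [0.4353 0.1798] 0.0364 [0.4316 0.1725 0.1018]
185 [ 0.4158 -0.0124] 0.0171 [ 0.4153 -0.0123  0.0727]
341 [ 0.6391 -0.0363] 0.0465 [ 0.6367 -0.0357  0.0841]
335 [ 0.6864 -0.1692] 0.053 [ 0.6854 -0.1621  0.0807]
[ 0.49177631 -0.12925302  0.092     ] [0.43630694 0.17468379 0.122     ] [0.65205986 0.11591456 0.012     ]
switch [ 0.43851899 -0.1604956   0.03661153]
```

View pics/c1.png

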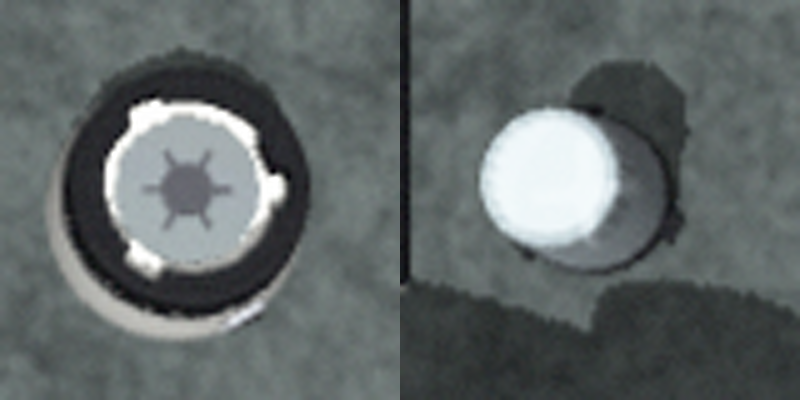

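```bash
cat >> h.py <<'E'
def R(a):
    a=np.radians(a);c,s=np.cos(a),np.sin(a);return np.array([[c,s,0],[s,-c,0],[0,0,-1.]])
E
python3 - <<'E'
from h import *
from workcell import arm
d=dict(np.load("pics/top0.npz"))
g=lambda u,v,u0,v0:(u0+(u+.5)/5-.5,v0+(v+.5)/5-.5)
def ang(p,c):return round(float(np.degrees(np.arctan2(p[1]-c[1],p[0]-c[0]))),1)
for u,v in((280,188),(148,112),(143,262)):
    p=px2w(d,*g(u,v,290,200),.092);print(ang(p,(.4945,-.13)),np.hypot(p[0]-.4945,p[1]+.13))
for u,v in((130,255),(280,222),(195,107)):
    p=px2w(d,*g(u,v,155,235),.012);print("lug",ang(p,(.435,.18)),np.hypot(p[0]-.435,p[1]-.18))
for xy,z in(((.435,.18),.25),((.4945,-.13),.17)):
    for a in range(-180,180,30):
        q=arm.ik(np.r_[xy,z],R(a));print(xy,a,None if q is None else np.round(q,2).tolist())
E
```

```text
-94.3 0.04054356263441451
24.5 0.03736685080176627
145.7 0.03955666332278388
lug 130.1 0.040396300868967575
lug -110.0 0.041752481117977205
lug -0.2 0.04153831087656178
(0.435, 0.18) -180 [-0.71, 0.16, 0.23, 1.91, -0.04, 1.08, 1.11]
(0.435, 0.18) -150 [-0.61, 0.16, 0.12, 1.91, -0.02, 1.08, 1.61]
(0.435, 0.18) -120 [-0.54, 0.16, 0.04, 1.9, -0.01, 1.08, 2.12]
(0.435, 0.18) -90 [-0.46, 0.17, -0.05, 1.9, 0.01, 1.08, 2.62]
(0.435, 0.18) -60 [-1.5, 0.31, 1.29, 1.96, -0.34, 1.12, -2.69]
(0.435, 0.18) -30 [-1.45, 0.26, 1.18, 1.96, -0.27, 1.1, -2.25]
(0.435, 0.18) 0 [-1.12, 0.17, 0.72, 1.94, -0.13, 1.08, -1.91]
(0.435, 0.18) 30 [-1.06, 0.16, 0.65, 1.94, -0.11, 1.08, -1.41]
(0.435, 0.18) 60 [-0.98, 0.16, 0.55, 1.93, -0.1, 1.07, -0.91]
(0.435, 0.18) 90 [-0.95, 0.16, 0.52, 1.93, -0.09, 1.07, -0.4]
(0.435, 0.18) 120 [-0.87, 0.16, 0.43, 1.93, -0.07, 1.07, 0.11]
(0.435, 0.18) 150 [-0.79, 0.16, 0.33, 1.92, -0.06, 1.08, 0.61]
(0.4945, -0.13) -180 [-0.4, 0.36, 0.73, 1.96, -0.3, 0.93, 2.05]
(0.4945, -0.13) -150 [-0.35, 0.35, 0.66, 1.96, -0.27, 0.92, 2.53]
(0.4945, -0.13) -120 [0.92, 0.53, -1.06, 1.86, 0.52, 1.07, 2.27]
(0.4945, -0.13) -90 [-0.65, 0.52, 1.16, 1.98, -0.56, 1.02, -2.37]
(0.4945, -0.13) -60 [-0.65, 0.52, 1.16, 1.98, -0.56, 1.02, -1.84]
(0.4945, -0.13) -30 [-0.65, 0.52, 1.16, 1.98, -0.56, 1.02, -1.32]
(0.4945, -0.13) 0 [-0.64, 0.5, 1.13, 1.98, -0.54, 1.01, -0.83]
(0.4945, -0.13) 30 [-0.62, 0.48, 1.09, 1.98, -0.51, 0.99, -0.33]
(0.4945, -0.13) 60 [-0.59, 0.46, 1.04, 1.97, -0.47, 0.98, 0.15]
(0.4945, -0.13) 90 [-0.56, 0.43, 0.98, 1.97, -0.44, 0.96, 0.64]
(0.4945, -0.13) 120 [-0.54, 0.42, 0.94, 1.97, -0.41, 0.96, 1.13]
(0.4945, -0.13) 150 [-0.48, 0.39, 0.85, 1.97, -0.36, 0.94, 1.6]
```

```bash
python3 - <<'E'
from h import *
from workcell import arm
arm.movep([.435,.18,.30],R(90)); d=arm.grab_frame("wrist");np.savez("pics/w1.npz",**d)
print(np.round(d["cam_to_world"],3).tolist())
P=cloud(d);Q=P.reshape(-1,3)
for z0,z1 in((.115,.13),(.006,.024)):
    S=Q[(Q[:,2]>z0)&(Q[:,2]<z1)&(np.hypot(Q[:,0]-.435,Q[:,1]-.18)<.06)].astype(np.float32)
    if len(S)>5:print(z0,len(S),cv2.minEnclosingCircle(S[:,:2]),S.mean(0))
for c in((.435,.18,.122),(.435,.18,.012)):print(w2px(d,c))
cv2.imwrite("pics/w1.png",d["frame"][:,:,::-1])
print(arm.get_obs()["clock"])
E
```

```text
[[1.0, 0.003, 0.002, 0.435], [0.004, -0.954, -0.301, 0.263], [0.0, 0.301, -0.954, 0.457], [0.0, 0.0, 0.0, 1.0]]Traceback (most recent call last):
  File "<stdin>", line 8, in <module>
cv2.error: OpenCV(4.12.0) /io/opencv/modules/imgproc/src/shapedescr.cpp:201: error: (-215:Assertion failed) count >= 0 && (depth == CV_32F || depth == CV_32S) in function 'minEnclosingCircle'
```

```bash
python3 - <<'E'
from h import *
from workcell import arm
def ana(d,c,bands,R0):
    Q=cloud(d).reshape(-1,3)
    for z0,z1 in bands:
        S=Q[(Q[:,2]>z0)&(Q[:,2]<z1)&(np.hypot(Q[:,0]-c[0],Q[:,1]-c[1])<R0)]
        if len(S)>5:print(z0,len(S),cv2.minEnclosingCircle(np.ascontiguousarray(S[:,:2],np.float32)[:,None]),S.mean(0))
d=dict(np.load("pics/w1.npz"));ana(d,(.435,.18),((.115,.13),(.006,.024)),.06)
for c in((.435,.18,.122),(.435,.18,.012)):print(w2px(d,c))
arm.movep([.4945,-.13,.30],R(90)); e=arm.grab_frame("wrist");np.savez("pics/w2.npz",**e)
ana(e,(.4945,-.13),((.085,.1),),.07);print(w2px(e,(.4945,-.13,.092)),e["fx"])
def crop(d,p,w=100):
    u,v=map(int,w2px(d,p));u0=max(0,u-w);v0=max(0,v-w);print("crop0",u0,v0)
    return cv2.resize(d["frame"][v0:v0+2*w,u0:u0+2*w,::-1],(400,400),interpolation=2)
cv2.imwrite("pics/w12.png",np.hstack([crop(d,(.435,.18,.06)),crop(e,(.4945,-.13,.092))]))
print(arm.get_obs()["clock"])
E
```

```text
0.115 1933 ((0.43459320068359375, 0.17834104597568512), 0.030481508001685143) [0.43455094 0.18010992 0.12121954]
0.006 203 ((0.43865764141082764, 0.18679951131343842), 0.03972930833697319) [0.43677747 0.20154721 0.01725947]
(np.float64(280.6607188466987), np.float64(187.53074350527274))
(np.float64(280.6727237436912), np.float64(170.21287848700888))
0.085 2529 ((0.49457842111587524, -0.1323927491903305), 0.05362454429268837) [ 0.4946638  -0.12958077  0.09080671]
(np.float64(280.12758194853075), np.float64(182.09834607653045)) 293.69310413268335
crop0 180 76
crop0 180 82
3.1333
```

View pics/w12.png

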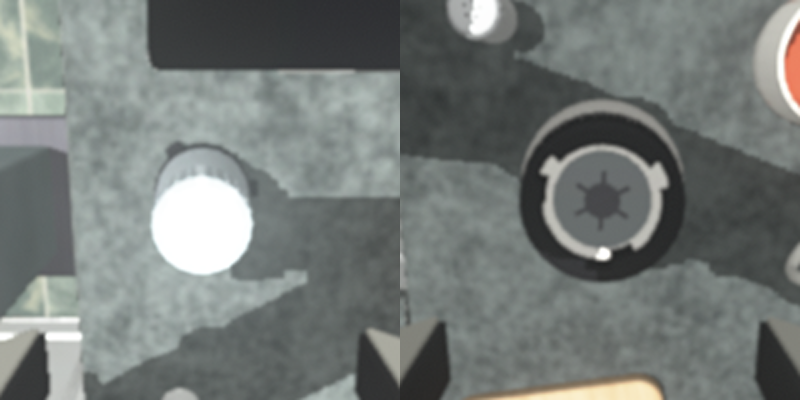

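```bash
python3 - <<'E'
from h import *
d=dict(np.load("pics/w1.npz"));e=dict(np.load("pics/w2.npz"))
def go(d,pts,u0,v0,z,c):
    for u,v in pts:
        p=px2w(d,u0+u/2-.25,v0+v/2-.25,z);print(np.round(np.degrees(np.arctan2(p[1]-c[1],p[0]-c[0])),1),np.round(np.hypot(*(p[:2]-c)),4))
go(d,((175,148),(251,187)),180,76,.011,(.4348,.179))
go(e,((258,178),(149,165),(204,254)),180,82,.092,(.4949,-.131))
E
```

```text
122.3 0.0376
3.7 0.0379
23.8 0.0388
144.1 0.0404
-87.0 0.0346
```

The left crop shows the cup with lugs at (175,148) and (251,187). In the right crop the collar slots are at (658,178), (549,165) and (604,254). That puts the lugs near 3–10° and the slots near 24.5° (mod 120). Next I grasp the cup and carry it over the base.

```bash
python3 - <<'E'
from h import *
from workcell import arm
def st(t):
    o=arm.get_obs();print(t,round(o["clock"],2),np.round(o["tool_pos"],4),"F",np.round(o["force"],1),"T",np.round(o["torque"],2),"op",round(float(o["opening"])*92,1),round(float(o["finger_force"]),1),"j7",round(o["joint_positions"][6],2))
arm.movep([.4348,.179,.22],R(90)); arm.grip(1.0)
print(arm.line_to([.4348,.179,.088],feed=.12,f_stop=6));st("down")
arm.grip(.5,45);st("grip")
arm.line_to([.4348,.179,.25],feed=.12);st("lift")
arm.movep([.4949,-.131,.25],R(108));st("over")
arm.line_to([.4949,-.131,.192],feed=.1);st("near")
d=arm.grab_frame("top");np.savez("pics/t3.npz",**d);s=arm.grab_frame("scene")
cv2.imwrite("pics/g3.png",np.hstack([cv2.resize(d["frame"][190:290,280:380,::-1],(400,400),interpolation=2),cv2.resize(s["frame"][190:310,220:340,::-1],(400,400),interpolation=2)]))
E
```

```text
False
down 5.83 [0.4352 0.1792 0.0885] F [-0.4 -0.7  0.4] T [-0.1   0.08  0.02] op 91.5 0.0 j7 -0.05
grip 6.46 [0.4348 0.1791 0.0881] F [-0.8  0.3  2. ] T [-0.05  0.15  0.03] op 59.1 45.0 j7 -0.05
lift 7.96 [0.4344 0.1788 0.2494] F [-0.4  0.4 -3.4] T [-0.07  0.05  0.06] op 59.2 45.0 j7 -0.3
over 9.16 [ 0.495  -0.1298  0.2496] F [-0.3  0.6 -3. ] T [-0.03  0.03  0.02] op 59.2 45.0 j7 0.85
near 9.89 [ 0.4952 -0.1311  0.1924] F [ 0.7 -0.4 -2.7] T [-0.06 -0.   -0.04] op 59.1 45.0 j7 0.92
```

View pics/g3.png

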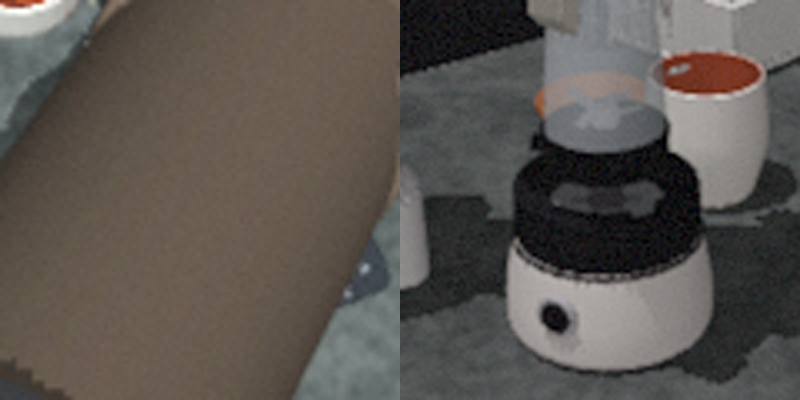

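The held cup is centred above the collar (crop pixel 605,140). I'll lower it until it touches and read the height.

```bash
cat >> h.py <<'E'
def st(t):
    from workcell import arm
    o=arm.get_obs();r=o["ee_rot"];print(t,round(o["clock"],2),"foot",np.round((o["tool_pos"]-[0,0,.0881])*1000,1),"a",round(float(np.degrees(np.arctan2(r[1,0],r[0,0]))),1),"F",np.round(o["force"],1),"T",np.round(o["torque"],2),"j7",round(o["joint_positions"][6],2));return o
E
python3 - <<'E'
from h import *
from workcell import arm
print(arm.line_to([.4949,-.131,.168],feed=.02,f_stop=3));st("touch")
arm.dwell(.3);st("settled")
E
```

```text
True
touch 10.93 foot [ 494.9 -131.1   83.6] a 108.0 F [-0.2  1.2  5.8] T [-0.05  0.17  0.01] j7 0.95
settled 11.22 foot [ 494.9 -131.1   83.6] a 108.0 F [-0.2  0.2  4.9] T [-0.03  0.2  -0.04] j7 0.95
```

```bash
python3 - <<'E'
from h import *
from workcell import arm
c=np.array([.4949,-.131])
for a in(105,111,102,114,99,117,96,120):
    arm.line_to([*c,.1735],feed=.03)
    arm.line_to([*c,.1735],attitude=R(a))
    hit=arm.line_to([*c,.1685],feed=.015,f_stop=3);o=st(f"{a} {hit}")
    if o["tool_pos"][2]-.0881<.082: break
E
```

```text
105 True 11.97 foot [ 495.  -131.1   83.8] a 105.1 F [0.3 1.  6.3] T [-0.    0.12 -0.05] j7 0.91
111 True 12.74 foot [ 494.5 -131.    82.5] a 110.9 F [-0.2 -0.6 -3.7] T [-0.23  0.11 -0.  ] j7 0.99
102 True 13.54 foot [ 495.  -131.1   83.9] a 102.1 F [-0.1 -0.1  5.1] T [0.05 0.13 0.  ] j7 0.87
114 False 14.63 foot [ 494.8 -131.    80.3] a 114.0 F [-0.4  0.5 -1.9] T [-0.09  0.02 -0.02] j7 1.04
```

```bash
python3 - <<'E'
from h import *
from workcell import arm
c=[.4949,-.131]
print(arm.line_to([*c,.166],feed=.012,f_stop=4));o=st("plate")
if o["tool_pos"][2]<.1688:
    for z in(.1645,.162,.1595):
        h=arm.line_to([*c,z],feed=.015,f_stop=14);arm.dwell(.1);st(f"press {z} {h}")
E
```

```text
True
plate 14.88 foot [ 495.  -131.    78.2] a 114.0 F [ 0.6 -0.3  3.3] T [-0.04 -0.21 -0.05] j7 1.04
press 0.1645 False 15.23 foot [ 495.2 -131.1   76.7] a 114.0 F [-0.4 -0.1  4.6] T [ 0.    0.16 -0.06] j7 1.04
press 0.162 False 15.65 foot [ 495.2 -131.2   74.3] a 114.0 F [-1.8  0.3  8.3] T [ 0.08  0.35 -0.05] j7 1.04
press 0.1595 False 16.07 foot [ 495.3 -131.3   72.1] a 114.0 F [-2.8  0.8 10.7] T [ 0.11  0.56 -0.03] j7 1.05
```

```bash
python3 - <<'E'
from h import *
from workcell import arm
c=[.4947,-.131];z=.1583
arm.line_to([*c,z],feed=.015,f_stop=8);o=st("low")
if o["tool_pos"][2]-.0881<.0717:
    T0=o["torque"][2]
    for a in[111,108,104,98,92,86,80,74,68,62,56,51]:
        arm.line_to([*c,z],attitude=R(a),feed=.03);o=st(a)
        if abs(o["torque"][2]-T0)>.4 or np.hypot(*o["force"][:2])>9: print("stop");break
E
```

```text
low 16.32 foot [ 495.2 -131.3   70.9] a 114.0 F [-1.2  0.8 12.4] T [ 0.21  0.55 -0.  ] j7 1.05
111 16.57 foot [ 495.6 -131.5   71.1] a 111.0 F [-1.9  1.  11.8] T [ 0.03  0.38 -0.04] j7 1.01
108 16.82 foot [ 495.8 -131.6   71.2] a 108.0 F [-0.6  1.4 11.6] T [-0.04  0.21 -0.09] j7 0.97
104 17.07 foot [ 495.9 -131.7   71.2] a 104.0 F [-0.6 -0.9 12.2] T [-0.08  0.17 -0.13] j7 0.91
98 17.32 foot [ 496.  -131.7   71.2] a 97.9 F [-0.1  0.  10.5] T [-0.07  0.07 -0.12] j7 0.83
92 17.58 foot [ 496.1 -131.8   71.3] a 91.9 F [ 1.   0.3 11.1] T [-0.14  0.04 -0.04] j7 0.75
86 17.84 foot [ 496.1 -131.8   71.3] a 85.9 F [ 0.5 -0.2 11.6] T [-0.15  0.06 -0.05] j7 0.67
80 18.1 foot [ 496.1 -131.8   71.3] a 79.9 F [ 0.1 -0.8 11.9] T [-0.15  0.04 -0.1 ] j7 0.58
74 18.36 foot [ 496.  -131.9   71.2] a 73.9 F [ 0.3  0.2 10.7] T [-0.14  0.09 -0.12] j7 0.5
68 18.62 foot [ 496.  -131.9   71.2] a 67.9 F [-0.   0.2 10.8] T [-0.13  0.06 -0.06] j7 0.42
62 18.88 foot [ 496.  -131.9   71.3] a 61.9 F [ 0.3 -0.6 11.5] T [-0.12  0.02 -0.09] j7 0.34
56 19.13 foot [ 495.9 -131.9   71.2] a 55.9 F [-0.2  0.  11.5] T [-0.15  0.07 -0.03] j7 0.26
51 19.38 foot [ 495.9 -131.9   71.3] a 51.0 F [ 0.5  0.  12. ] T [-0.1   0.11 -0.04] j7 0.19
```

```bash
python3 - <<'E'
from h import *
from workcell import arm
c=[.4947,-.131];z=.1583
a=50
while a>=32:
    arm.line_to([*c,z],attitude=R(a),feed=.03);arm.dwell(.05)
    t=np.mean([arm.get_obs()["torque"][2] for _ in range(3)])
    if a<=44 or abs(t)>.2: st(a)
    if abs(t)>.3: print("stop",a,t);break
    a-=1
E
```

```text
44 21.48 foot [ 496.  -131.8   71.3] a 44.0 F [ 0.  -0.  11.7] T [-0.17  0.19 -0.05] j7 0.08
43 21.78 foot [ 496.  -131.9   71.3] a 43.0 F [ 0.  -0.1 11.5] T [-0.19  0.16  0.04] j7 0.07
42 22.08 foot [ 495.9 -131.8   71.3] a 42.0 F [ 1.3 -0.2 11.5] T [-0.1   0.09 -0.  ] j7 0.05
41 22.38 foot [ 496.  -131.8   71.3] a 41.0 F [-0.5 -0.6 11.4] T [-0.13  0.15  0.06] j7 0.03
40 22.68 foot [ 496.  -131.8   71.3] a 40.0 F [-0.4  0.3 12.3] T [-0.13  0.17  0.02] j7 0.02
39 22.98 foot [ 495.9 -131.9   71.3] a 39.0 F [ 0.  -0.7 11.8] T [-0.18  0.18  0.06] j7 0.0
38 23.28 foot [ 495.9 -131.9   71.3] a 38.0 F [ 0.3 -1.1 12.2] T [-0.18  0.17 -0.03] j7 -0.01
37 23.58 foot [ 495.8 -131.9   71.3] a 37.0 F [-0.2 -0.9 12.6] T [-0.26  0.27  0.33] j7 -0.03
stop 37 0.32572689632604523
```

```bash
python3 - <<'E'
from h import *
from workcell import arm
c=[.4949,-.1313]
arm.line_to([.4947,-.131,.1583],attitude=R(37.3),feed=.03);st("relax")
for z in(.1595,.1605,.1615,.1622,.1628,.1633):
    arm.line_to([*c,z],feed=.02);arm.dwell(.05);o=st(z)
    if o["force"][2]<-4:break
E
```

```text
relax 23.83 foot [ 495.8 -131.9   71.3] a 37.3 F [-0.7  0.2 12.1] T [-0.19  0.23  0.07] j7 -0.02
0.1595 24.13 foot [ 495.9 -132.    72.4] a 37.3 F [ 0.1  0.1 12. ] T [-0.05  0.36  0.07] j7 -0.03
0.1605 24.43 foot [ 495.8 -132.    73.3] a 37.3 F [-0.4 -0.2 10.7] T [-0.17  0.27  0.09] j7 -0.03
0.1615 24.73 foot [ 495.8 -132.    74.2] a 37.3 F [-0.3  0.   9.1] T [-0.22  0.19  0.07] j7 -0.03
0.1622 25.03 foot [ 495.8 -132.    74.9] a 37.3 F [-0.7 -0.6  8. ] T [-0.27  0.1   0.13] j7 -0.03
0.1628 25.33 foot [ 495.7 -131.9   75. ] a 37.3 F [ 3.1 -2.3  0.4] T [-1.01 -0.8   0.12] j7 -0.03
0.1633 25.63 foot [ 495.6 -131.8   75.1] a 37.3 F [ 4.2 -5.4 -5.1] T [-1.38 -1.38  0.1 ] j7 -0.04
```

The cup rose to 75 mm and then stopped rising, so its lugs are in the pockets. Now I release it, retreat and check.

```bash
python3 - <<'E'
from h import *
from workcell import arm
arm.line_to([.4951,-.1315,.1627],feed=.02);st("bal")
arm.grip(1.0);st("open")
arm.line_to([.4951,-.1315,.30],feed=.12);st("up")
d=arm.grab_frame("wrist");s=arm.grab_frame("scene")
Q=cloud(d).reshape(-1,3);S=Q[(Q[:,2]>.18)&(Q[:,2]<.21)&(np.hypot(Q[:,0]-.495,Q[:,1]+.131)<.05)]
print(len(S),np.median(S,0))
cv2.imwrite("pics/f.png",np.hstack([cv2.resize(d["frame"][:,:,::-1],(400,300)),cv2.resize(s["frame"][150:300,180:380,::-1],(400,300),interpolation=2)]))
E
```

```text
bal 25.88 foot [ 495.6 -132.    75. ] a 37.3 F [ 2.7 -2.3  4.8] T [-0.87 -0.72  0.12] j7 -0.03
open 26.62 foot [ 495.1 -131.5   74.6] a 37.3 F [-0.2 -0.5  0.2] T [-0.04  0.11  0.03] j7 -0.03
up 27.91 foot [ 494.8 -131.2  211.2] a 37.3 F [-0.   0.7  0.2] T [-0.09  0.17 -0.1 ] j7 -0.31
3144 [ 0.49805225 -0.13024858  0.19635162]
```

View pics/f.png

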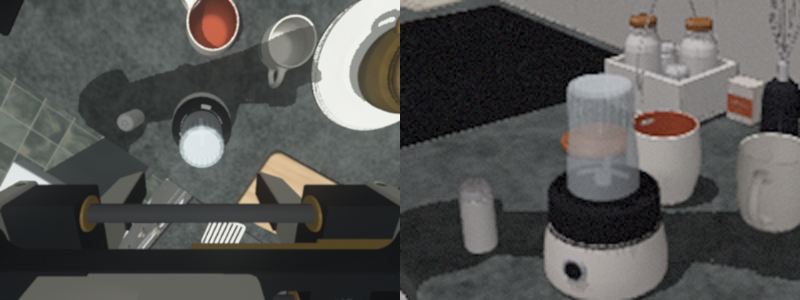

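The cup stands upright in the collar (right picture, 603,135), with its top at 0.196 m against 0.197 m expected when locked. The mugs and pepper shaker in view stand where they were. I'll hand the job in.

```bash
python3 -c "
from workcell import arm
print(arm.close_job())"
```

```text
the job is handed in; nothing more can be done
None
```

The blending cup is locked in the blender base (foot at 75 mm, turned clockwise to the stop) and stayed there after release; the job is handed in after about 28 s.

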